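Take the caddy out of the bolted counter bin for washing

TASK

The steel caddy has to come out of the counter bin for washing: draw the bin's slide bolt fully back, push the sloping clear lid all the way up, turn the caddy square so that its corners come out from under the lid rails, and lift it out by its black grip. Set it down gently, upright and flat in the grey wash-up tray beside the used glass, and leave the bin open and everything else on the counter where it stands.

Things in the scene. Friction and masses are not known exactly. Their poses are not given: they have to be found in the camera images.
- bin: Fixed steel bin, 250 (x) x 190 (y) mm; top slopes 30 deg, 68 mm high at the front (-x), 212 at the back. Origin: centre of underside, on the worktop; x from low front to high back, z up. Inner floor 10 mm up, 178 mm clear between side walls. Mouth under the lid: x -77 to +113 mm, y only -70 to +70 mm, as 4 mm thick rails overhang both sides. Lid channels stand 13 mm above the slope.
- bolt_tab (a point): Black upright finger tab of the slide bolt on the bin's front sill: 10 mm thick (y), 24 wide (x), square to the slope. The point is inside it, 34 mm above the sill along the normal, 11 mm below its top; guides nearby stand 12 mm above the sill. Axes: x up the slope, y across (as the bin's y), z the slope's normal (30 deg from vertical, leaning to the robot).
- bin_bolt (a joint): Slide bolt travel, m: 0 to 0.006 = shot through the staple on the lid's lower edge, lid held. Grows as the tab moves in the bin's -y direction to the end stop, 0.032 = fully back; frees the lid from 0.024. Slides at about 3 N, stays where left.
- lid_pull (a point): Black upright pull bar of the clear lid: 90 mm long (y), 10 thick (x), square to the slope. The point is in its middle, 23 mm above the clear panel along the normal, 13 mm below its top edge; lid shut, it lies 60 mm up the slope from the bolt tab. Axes: x up the slope (lid opens that way), y across, z normal. Moves with the lid.
- bin_lid (a joint): Lid travel up the slope, m: 0 shut, 0.200 fully open (end stop). Takes about 6 N, stays where left. The open lid stands out behind the bin, in line with the slope; its staple (y = +42 to +58 mm) then still reaches down over the mouth, which is clear only from the bin's x = -77 to +57 mm there.
- caddy_grip (a point): Centre of the loose caddy's black grip (60 mm x, 12 mm y, 24 mm high), 100 mm above its underside. Steel box 88 (x) x 125 (y, 128 at rim) x 55 mm centred below, 0.3 kg; z up. Starts on the bin floor turned 20 to 37 deg from the bin's axes, corners under the rails; passes the mouth only with its x, y in line with the bin's (within 4 deg) and centred between the rails.
- tray_spot (a point): Centre of the free part of the fixed grey wash-up tray, on its inner floor, 4 mm above the worktop. Tray 170 (x) x 270 (y) mm, walls 4 mm thick, 18 high; free part 162 mm (x) by about 200 mm (y) round this point. The used glass stands at the +y end. Axes along the tray's sides, z up.
- used_glass: Shot glass, 47 mm across and 63 mm high, standing at the +y end of the tray, about 135 mm from the tray spot. Origin: centre of its underside. To be left alone.
- sugar_pot: White pot of sugar sticks, 67 mm across, 118 mm high, standing beside the bin's -y side. Origin: centre of its underside. To be left alone.
- cocoa: Steel cocoa shaker, 67 mm across, 101 mm high. Origin: centre of its underside. To be left alone.
- milk_jug: Small steel milk pitcher, 73 x 103 x 76 mm. Origin: centre of its underside. To be left alone.
- sleeve_holder: Upright cup sleeve dispenser, 96 x 60 x 190 mm. Origin: centre of its underside. To be left alone.
- caddy: The caddy's body; origin: centre of its underside (100 mm below the grip point).
- tray: The wash-up tray; origin: centre of its underside, 32 mm to the +y side of the tray spot; axes as the tray spot's.

How it is judged (in metres and radians):
On the way, in this order (a step that is already met when the one before it is completed fails the run):
1. the slide bolt is drawn fully back (value of joint bin_bolt above 0.027 m), for 0.2 s.
2. the lid is pushed all the way up (value of joint bin_lid above 0.185 m), for 0.2 s.
3. the caddy is lifted out of the bin, above its sides (height (world z) of caddy_grip above 0.24 m), for 0.1 s.
At the end, for the whole second after the job is handed in: Caddy released, still, upright (3.4 deg), flat on the tray floor (4 mm), its grip within 60 mm (x) and 75 mm (y) of the tray spot; bolt back (joint over 0.024), lid up (joint over 0.175); used glass upright (value of joint bin_bolt above 0.024 m and value of joint bin_lid above 0.175 m and x of caddy_grip in the frame of tray_spot between -0.06 and 0.06 m and y of caddy_grip in the frame of tray_spot between -0.075 and 0.075 m and z of caddy_grip in the frame of tray_spot between 0.094 and 0.104 m and angle between caddy_grip's own z axis and vertical below 0.06 rad and linear speed of caddy below 0.02 m/s and angle between used_glass's own z axis and vertical below 0.1 rad); the robot touches nothing.
It fails at once if a bystander (used glass, milk jug, sugar pot, cocoa shaker or sleeve dispenser) is pushed more than 30 mm from its place (distance of any of sleeve_holder, milk_jug, sugar_pot, cocoa, used_glass from where it was at the start of the episode above 0.03 m).
It fails at once if the caddy is dropped or slammed into the tray (faster than 0.45 m/s within 30 mm of its floor; a free fall of about 10 mm) (z of caddy_grip in the frame of tray_spot below 0.13 m and horizontal distance between caddy_grip and tray_spot below 0.15 m and linear speed of caddy above 0.45 m/s).
It also fails if it takes over 61 s, if anything falls off the work surface, if the arm or the gripper's body presses on something with over 40 N, if the wrist force passes 120 N, or if a joint passes its speed limit or range.

ROBOT

A 6-joint arm with a two-finger parallel gripper is mounted at the origin on a cart in front of the work surface, level with it; the furniture and walls round the work are solid. World frame = base frame: x ahead of the robot, y to its left, z up, the work surface at z = 0. Lengths are in m, angles in degrees, forces in N, time in s.
With the tool pointing down it reaches from about 0.375 to 0.975 m from the base axis. Payload 3.8 kg.
Tool frame: the origin (TCP) lies at the very end of the fingers, on their centre line; the grasp point (between the pads) lies 19 mm behind it; z points along the fingers, y is the line along which they close (so a half turn about z gives the same grasp; the last joint's range is limited). The gripper opens to 85 mm and grips with 20 to 120 N. Pads are 22 mm wide; open, the fingers measure 114 mm over their backs; the gripper's body (76 mm by 85 mm) begins 54 mm behind the grasp point. The pads swing forward as they close: fully open they stand 13 mm farther back than shut.
Start: joints at [-66.343, 15.12, 91.902, -0, 72.978, -2.114], TCP at [0.293, -0.608, 0.231] pointing down, gripper open.
Joint ranges: [-150.88, 150.88], [-54.13, 125.18], [17.81, 147.31], [-75.09, 255.09], [0, 152.58], [-146.25, 146.25]. Speed limits (degrees/s): [147.25, 147.25, 180, 180, 180, 180].

INTERFACE

Orientations are given as a 3x3 rotation matrix whose columns are the frame's x, y, z axes.
In Python, from bench import ctrl gives the robot as it stands. The module is installed in compiled form; this text tells all that it offers.
- The arm moves only by the tool drive_tool, never from a script. Its argument "plan" is a list that holds one entry, the list of rows, each a list of 5 numbers: the shift along the world's x, y, z in mm, then the turn about the world's z in degrees, then the opening, from -1 (shut) to 1 (fully open). In form: [[[tx, ty, tz, yaw, hand], ...]]. A call has exactly 5 rows; each row shifts and turns the commanded pose from where the row before left it; what a row does not reach is not made up. A row lasts 1/10 s, in which the tool goes at most 50 mm and 8.59 degrees, less where a joint would pass 70% of its speed; a pose out of reach is approached as far as the arm can. A call with a gripper value outside its range is refused whole. The fingers move at their own pace and stop on an object; "newtons" is the grip in N (left out, the last holds). Time passes only in rows, so rows that do not move let the fingers close, or fill a call up. It gives the time, the measured TCP pose, the force, the opening and the grip force at its end, in the units of the state.
- ctrl.get_obs(): the state, without advancing time (a new reading comes with each control period).
- ctrl.grab_frame(name): name is "scene" or "top" or "wrist"; returns (picture, depth): 400x640x3 uint8, blue, green, red; 400x640 float32, m along the optical axis (not along the pixel's ray), 0 where there is no reading.
- ctrl.calibration(name): a dict with "fx", "fy", "cx", "cy" (pixels), "D" ([k1, k2, p1, p2, k3] as OpenCV has them; the pictures are not rectified), "R" (3x3) and "t" (3): a world point X has camera coordinates R X + t; the wrist camera has in their place "hand_eye" (4x4, takes a point from camera to tool coordinates, whose origin is the TCP and whose axes are the flange's). Camera axes: x right, y down, z forward; pixel columns grow to the right and rows downward; lengths in m; the calibration is good to about 2 mm. A picture is of the moment at which its call begins: read the wrist's pose just before it. calibration takes no time and is no camera call.
- ctrl.job_done(): hands the job in; it is judged then, once.
The state is a dict: "t": time; "joints": joint angles; "joint_vel": joint speeds; "effort": joint torques, N m; "tool_pos": TCP position; "tcp_rot": TCP orientation; "contact_force": force on the tool from outside, world axes, zero at the start; "ft_torque": the same for the moment, N m; "grip_width": finger opening in m; "gripper_force": force on a finger pad.
Only numpy, scipy, OpenCV 4.12 (cv2) and the standard library are available. Lean on these libraries where they do the work, as an engineer would, in place of code of your own. Each camera call takes 0.05 s, during which the arm holds its last target. There are 200 camera calls.

## Working session

There is one attempt and no reset: what is moved stays moved. The work goes in short steps, Python scripts to look and compute and a tool call to move; the robot and the scene stay as the last step left them, time stands still between calls to the robot, and variables do not carry over. Pictures are saved under pics/ and viewed, at most 10 in all, crops included, and the job is handed in when it is done.

Besides the shell and the picture viewer there is one more tool, called after "Emit:" as name([rows], argument=value, ...), one row to a line, values as JSON. drive_tool: Moves the arm, as the interface text tells. Its arguments: {"type":"object","properties":{"plan":{"type":"array"},"newtons":{"type":"number"}},"required":["plan"]}

```bash
mkdir -p pics; cat > h.py <<'E'
from bench import ctrl
import numpy as np, cv2
def cam(name):
    o=ctrl.get_obs(); im,d=ctrl.grab_frame(name); c=ctrl.calibration(name)
    if name=='wrist':
        T=np.eye(4);T[:3,:3]=np.array(o['tcp_rot']);T[:3,3]=o['tool_pos'];M=T@np.array(c['hand_eye'])
    else:
        R=np.array(c['R']);t=np.array(c['t']).ravel();M=np.eye(4);M[:3,:3]=R.T;M[:3,3]=-R.T@t
    K=np.array([[c['fx'],0,c['cx']],[0,c['fy'],c['cy']],[0,0,1]]);return im,d,K,np.array(c['D'],float),M
def cloud(d,K,D,M):
    v,u=np.mgrid[0:d.shape[0],0:d.shape[1]]
    n=cv2.undistortPoints(np.stack([u,v],-1).reshape(-1,1,2).astype(float),K,D).reshape(*d.shape,2)
    P=np.dstack([n*d[...,None],d])@M[:3,:3].T+M[:3,3]; P[d<=0]=np.nan; return P
def shot(name,tag):
    im,d,K,D,M=cam(name); cv2.imwrite(f'pics/{tag}.png',im); P=cloud(d,K,D,M); np.savez(f'{tag}.npz',d=d,K=K,D=D,M=M,P=P,im=im); return P
E
python3 - <<'E'
from h import *
a=shot('scene','s0');b=shot('top','t0')
o=ctrl.get_obs();print({k:np.round(v,3).tolist() for k,v in o.items()})
z=np.load('t0.npz');print(z['M'],z['K'],np.load('s0.npz')['M'])
E
```

```text
{'t': 0.1, 'joints': [-66.34, 15.164, 91.974, 0.003, 72.979, -2.113], 'joint_vel': [0.016, -0.135, -0.269, -0.029, 0.023, -0.069], 'effort': [-0.0, -51.671, -36.859, -0.0, 0.006, 0.0], 'tool_pos': [0.293, -0.607, 0.23], 'tcp_rot': [[0.901, 0.435, -0.001], [0.435, -0.901, 0.002], [0.0, -0.002, -1.0]], 'contact_force': [0.146, -1.373, 0.767], 'ft_torque': [0.005, 0.053, -0.005], 'gripper_force': 0.0, 'grip_width': 0.085}
[[ 0.0673141  -0.95415983  0.29162963  0.21344213]
 [-0.99772814 -0.06357859  0.02227836  0.04463661]
 [-0.00271572 -0.29246673 -0.95627184  1.2612436 ]
 [ 0.          0.          0.          1.        ]] [[377.78265684   0.         320.87111697]
 [  0.         377.78265684 198.07220483]
 [  0.           0.           1.        ]] [[-0.80764573 -0.35599616  0.4700799   0.00892801]
 [-0.58965926  0.49193308 -0.64054961  0.80718016]
 [-0.00321466 -0.79452412 -0.60722408  0.82327895]
 [ 0.          0.          0.          1.        ]]
```

View pics/t0.png

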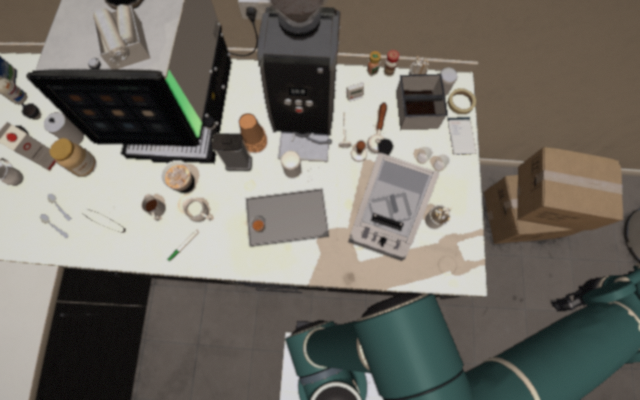

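View pics/s0.png

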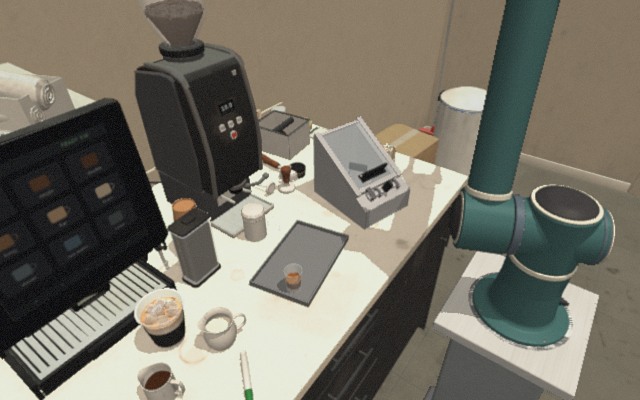

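The top view shows the bin around (393,205), the tray around (288,218) with the glass at (258,224), and the sugar pot at (437,214). I'll enlarge the bin and measure it.

```bash
python3 - <<'E'
from h import *
z=np.load('t0.npz');P=z['P'];im=z['im']
cv2.imwrite('pics/t0c.png',cv2.resize(im[150:260,340:460],None,fx=5,fy=5,interpolation=cv2.INTER_CUBIC))
for n,u,v in [('panel',410,175),('sillL',352,243),('sillR',398,256),('backL',385,157),('backR',435,169),('pot',437,214),('trayTL',248,199),('trayTR',324,193),('trayBR',327,234),('trayBL',250,243),('trayfloor',290,218),('glass',258,224)]:
    print(n,P[v-1:v+2,u-1:u+2].reshape(-1,3)[[4]].round(3))
# side tops of bin: points z>0.03 in region
R=P[145:262,345:440].reshape(-1,3);R=R[R[:,2]>0.05]
# plane fit (RANSAC-ish) with slope 30
best=0
rng=np.random.default_rng(0)
for _ in range(500):
    a=R[rng.choice(len(R),3,False)];n=np.cross(a[1]-a[0],a[2]-a[0]);n/=np.linalg.norm(n)+1e-12;n*=np.sign(n[2])
    if not .8<n[2]<.93: continue
    k=abs((R-a[0])@n)<.003
    if k.sum()>best:best=k.sum();N=n;I=k
print(best,len(R),N,np.degrees(np.arccos(N[2])),np.degrees(np.arctan2(-N[1],-N[0])))
# tray fit
m=(abs(P[...,2]-.018)<.006);
u0=P[185:250,240:335].reshape(-1,3);s=u0[(u0[:,2]>.012)&(u0[:,2]<.022)]
r=cv2.minAreaRect((s[:,:2]*1000).astype(np.float32));print(r)
E
```

```text
panel [[ 0.628 -0.193  0.198]]
sillL [[ 0.443 -0.04   0.019]]
sillR [[ 0.405 -0.187  0.054]]
backL [[ 0.678 -0.116  0.207]]
backR [[ 0.73  -0.325  0.01 ]]
pot [[ 0.534 -0.296  0.119]]
trayTL [[0.573 0.325 0.016]]
trayTR [[0.617 0.064 0.   ]]
trayBR [[0.471 0.045 0.006]]
trayBL [[0.421 0.299 0.017]]
trayfloor [[0.519 0.175 0.002]]
glass [[0.483 0.276 0.037]]
2980 6084 [-0.47968151  0.12705364  0.86819527] 29.750409365739287 -14.835311698807445
((519.95361328125, 186.9403076171875), (171.50892639160156, 267.2515869140625), 11.500490188598633)
```

View pics/t0c.png

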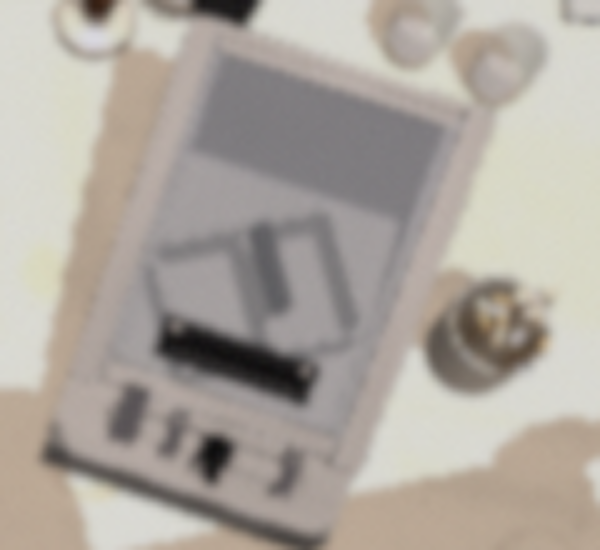

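The crop shows the tab near (213,457), i.e. (382.6,241.4) in the full image, the pull bar at (237,360), and the caddy grip through the lid at (268,265). The slope fit gives 29.75° tilt with the bin's yaw about -15°.

```bash
python3 - <<'E'
from h import *
z=np.load('t0.npz');P=z['P']
for yaw in (-14.8,):
    a=np.radians(yaw);X=np.array([np.cos(a),np.sin(a)]);Y=np.array([-X[1],X[0]])
for nm,w in (('t0',(slice(145,262),slice(345,440))),('s0',(slice(110,230),slice(305,420)))):
    Q=np.load(nm+'.npz')['P'][w].reshape(-1,3);Q=Q[~np.isnan(Q[:,0])]
    x,y,h=Q[:,:2]@X,Q[:,:2]@Y,Q[:,2]
    # body bounded: expected region
    k=(h>.055)&(h<.24)&(x>.40)&(x<.75)&(y>-.12)&(y<.12)
    print(nm,k.sum(),'x pct',np.percentile(x[k],[0,.5,2,98,99.5,100]).round(3),'y',np.percentile(y[k],[0,.5,2,98,99.5,100]).round(3))
    # height excess over plane histogram
    for lo in np.arange(.45,.70,.03):
        s=k&(abs(x-lo)<.006); print(round(lo,2),'y',np.percentile(y[s],[1,99]).round(3) if s.sum() else None,'h-x*tan30',np.percentile((h-x*np.tan(np.radians(29.94)))[s],[2,25,50,75,98]).round(3) if s.sum() else None)
for n,u,v in [('tab',382,241),('pullL',374,217),('pull',387,222),('pullR',401,228)]:
    q=P[v-2:v+3,u-2:u+3].reshape(-1,3); q=q[np.argmax(q[:,2])];print(n,q.round(3),(q[:2]@X).round(3),(q[:2]@Y).round(3))
E
```

```text
t0 5762 x pct [0.437 0.439 0.443 0.683 0.687 0.692] y [-0.105 -0.102 -0.098  0.085  0.088  0.091]
0.45 y [-0.097  0.09 ] h-x*tan30 [-0.191 -0.186 -0.185 -0.182 -0.135]
0.48 y [-0.098  0.088] h-x*tan30 [-0.19  -0.186 -0.182 -0.173 -0.165]
0.51 y [-0.098  0.089] h-x*tan30 [-0.182 -0.177 -0.173 -0.165 -0.138]
0.54 y [-0.099  0.087] h-x*tan30 [-0.182 -0.179 -0.177 -0.174 -0.167]
0.57 y [-0.1    0.086] h-x*tan30 [-0.182 -0.178 -0.177 -0.174 -0.167]
0.6 y [-0.101  0.086] h-x*tan30 [-0.182 -0.178 -0.176 -0.173 -0.167]
0.63 y [-0.103  0.086] h-x*tan30 [-0.182 -0.178 -0.176 -0.173 -0.167]
0.66 y [-0.103  0.084] h-x*tan30 [-0.182 -0.178 -0.176 -0.174 -0.166]
0.69 y [-0.093  0.08 ] h-x*tan30 [-0.191 -0.187 -0.186 -0.184 -0.179]
s0 5830 x pct [0.437 0.439 0.441 0.683 0.69  0.697] y [-0.105 -0.099 -0.094  0.091  0.093  0.094]
0.45 y [-0.094  0.093] h-x*tan30 [-0.196 -0.188 -0.186 -0.183 -0.136]
0.48 y [-0.095  0.092] h-x*tan30 [-0.214 -0.187 -0.183 -0.173 -0.165]
0.51 y [-0.096  0.093] h-x*tan30 [-0.229 -0.179 -0.175 -0.171 -0.139]
0.54 y [-0.097  0.092] h-x*tan30 [-0.249 -0.181 -0.178 -0.175 -0.169]
0.57 y [-0.098  0.091] h-x*tan30 [-0.263 -0.182 -0.178 -0.176 -0.169]
0.6 y [-0.096  0.09 ] h-x*tan30 [-0.284 -0.183 -0.178 -0.176 -0.168]
0.63 y [-0.098  0.09 ] h-x*tan30 [-0.299 -0.196 -0.179 -0.176 -0.169]
0.66 y [-0.098  0.09 ] h-x*tan30 [-0.314 -0.203 -0.178 -0.176 -0.168]
0.69 y [-0.087  0.089] h-x*tan30 [-0.333 -0.266 -0.21  -0.187 -0.175]
tab [nan nan nan] nan nan
pullL [ 0.496 -0.094  0.154] 0.503 0.036
pull [nan nan nan] nan nan
pullR [ 0.476 -0.172  0.157] 0.504 -0.045
```

```bash
python3 - <<'E'
from h import *
a=np.radians(-14.8);X=np.array([np.cos(a),np.sin(a)]);Y=np.array([-X[1],X[0]])
for nm,w in (('t0',(slice(145,262),slice(345,440))),('s0',(slice(110,230),slice(305,420)))):
    Q=np.load(nm+'.npz')['P'][w].reshape(-1,3);Q=Q[~np.isnan(Q[:,0])]
    x,y,h=Q[:,:2]@X,Q[:,:2]@Y,Q[:,2]
    k=(h>.055)&(h<.24)&(x>.43)&(x<.75)&(y>-.12)&(y<.12)
    xs=np.arange(.46,.68,.01);E=np.array([np.percentile(y[k&(abs(x-c)<.006)],[1,99]) for c in xs])
    for j in (0,1): print(nm,np.degrees(np.polyfit(xs,E[:,j],1)[0]))
    a2=np.radians(-16.);X2=np.array([np.cos(a2),np.sin(a2)]);Y2=np.array([-X2[1],X2[0]])
    x,y=Q[:,:2]@X2,Q[:,:2]@Y2; e=h-x*np.tan(np.radians(29.94))
    k=(h>.055)&(h<.24)&(x>.42)&(x<.75)&(abs(y)<.14)
    print('ctr',np.percentile(x[k],[.5,99.5]),np.percentile(y[k],[1,99]))
    t=k&(x<.475)&(e>-.158); print('tab',t.sum(),np.c_[x,y,h][t].mean(0),np.c_[x,y,h][t].min(0),np.c_[x,y,h][t].max(0))
    t=k&(x>.475)&(x<.55)&(e>-.155); print('pull',t.sum(),np.c_[x,y,h][t].mean(0),np.c_[x,y,h][t].min(0),np.c_[x,y,h][t].max(0))
E
```

```text
t0 -1.8399686844277992
t0 -1.1304295245828566
ctr [0.43969254 0.68753653] [-0.12889916  0.09861843]
tab 32 [ 0.45115572 -0.00048742  0.12208271] [ 0.43923279 -0.00579999  0.11174789] [0.46613927 0.00388724 0.12829047]
pull 117 [0.50221864 0.00693625 0.15045559] [ 0.4947521  -0.03721504  0.1399053 ] [0.51376198 0.04966852 0.15696982]
s0 -0.9063621273372781
s0 -1.0004199023965528
ctr [0.43932472 0.68923101] [-0.08586178  0.10321232]
tab 46 [0.45146712 0.00186581 0.11742587] [ 0.4377344  -0.00560602  0.10395243] [0.46564598 0.00560838 0.12673532]
pull 109 [0.50163318 0.01126128 0.14801947] [ 0.49581075 -0.03411532  0.13614619] [0.51092319 0.05356173 0.15451146]
```

Emit:
drive_tool([
  [[14,46,0,-8,0],[14,46,0,-8,0],[14,46,0,-8,-0.2],[14,46,0,-8,-0.2],[14,46,0,-8,-0.2]],
], newtons=30)

```text
t: 0.6
tool_pos: [0.3634, -0.3758, 0.2307]
tcp_rot: [[0.968, -0.252, -0.0], [-0.252, -0.968, 0.001], [-0.001, -0.001, -1.0]]
contact_force: [0.2, -0.2, 0.1]
grip_width: 0.0341
gripper_force: 0.0
```

Emit:
drive_tool([
  [[14,46,0,-2,-0.2],[14,46,0,0,-0.2],[14,46,0,0,-0.2],[14,46,0,0,-0.2],[14,46,0,0,-0.2]],
])

```text
t: 1.1
tool_pos: [0.4333, -0.1459, 0.2311]
tcp_rot: [[0.96, -0.28, 0.0], [-0.28, -0.96, 0.0], [0.0, -0.0, -1.0]]
contact_force: [0.8, -0.1, 0.0]
grip_width: 0.0343
gripper_force: 0.0
```

```bash
python3 - <<'E'
from h import *
P=shot('wrist','w0')
a2=np.radians(-16.);X2=np.array([np.cos(a2),np.sin(a2)]);Y2=np.array([-X2[1],X2[0]])
Q=P.reshape(-1,3);Q=Q[~np.isnan(Q[:,0])]
x,y,h=Q[:,:2]@X2,Q[:,:2]@Y2,Q[:,2];e=h-x*np.tan(np.radians(29.94));A=np.c_[x,y,h]
for n,t in (('tab',(x<.48)&(x>.43)&(abs(y)<.03)&(e>-.158)&(h<.14)),('pull',(x>.48)&(x<.53)&(abs(y)<.08)&(e>-.155)&(h<.17))):
    if t.sum(): print(n,t.sum(),A[t].mean(0),A[t].min(0),A[t].max(0))
z=np.load('w0.npz');print(z['M'])
E
```

```text
tab 467 [ 0.45672826 -0.00080943  0.12152153] [ 0.4397743  -0.00531458  0.10669149] [0.46985955 0.00482745 0.13000385]
pull 3057 [0.50643394 0.0067259  0.14941501] [ 0.49845503 -0.03774353  0.13904621] [0.51413793 0.05132228 0.15520929]
[[-2.80010106e-01 -9.17724673e-01 -2.81737049e-01  5.05940797e-01]
 [-9.59996870e-01  2.67499525e-01  8.27648038e-02 -1.66182598e-01]
 [-5.90775656e-04  2.93641667e-01 -9.55915385e-01  3.73067279e-01]
 [ 0.00000000e+00  0.00000000e+00  0.00000000e+00  1.00000000e+00]]
```

View pics/w0.png

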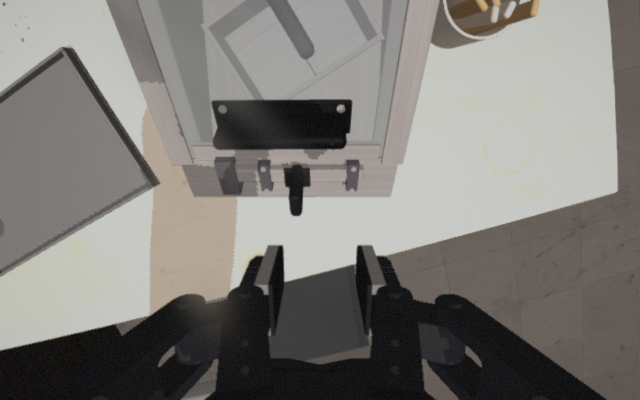

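The wrist view shows the tab at (296,190) between guides at (265,175) and (352,175), which agrees with the measured points. I'll move down over it.

Emit:
drive_tool([
  [[6,19,-5,0,-0.2],[0,0,-40,0,-0.2],[0,0,-40,0,-0.2],[0,0,-30,0,-0.2],[0,0,-10,0,-0.2]],
])

```text
t: 1.65
tool_pos: [0.4362, -0.1278, 0.1024]
tcp_rot: [[0.96, -0.279, -0.007], [-0.279, -0.96, 0.002], [-0.007, -0.0, -1.0]]
contact_force: [-0.8, -0.6, -0.9]
grip_width: 0.0342
gripper_force: 0.0
```

Emit:
drive_tool([
  [[-2,-7,0,0,-0.2],[-2.2,-7.7,0,0,-0.2],[-2.2,-7.7,0,0,-0.2],[-2.2,-7.7,0,0,-0.2],[-1.9,-6.7,0,0,-0.2]],
])

```text
t: 2.15
tool_pos: [0.4297, -0.1668, 0.1077]
tcp_rot: [[0.96, -0.28, 0.002], [-0.28, -0.96, -0.001], [0.003, 0.0, -1.0]]
contact_force: [-0.2, 3.0, 1.9]
grip_width: 0.0341
gripper_force: 1.4
```

Emit:
drive_tool([
  [[-0.8,-2.9,0,0,-0.2],[-0.6,-1.9,0,0,-0.2],[-0.3,-1,0,0,-0.2],[0,0,0,0,-0.2],[0,0,0,0,-0.2]],
])

```text
t: 2.65
tool_pos: [0.4293, -0.1683, 0.1076]
tcp_rot: [[0.959, -0.282, 0.004], [-0.282, -0.959, 0.007], [0.002, -0.008, -1.0]]
contact_force: [5.9, 18.0, 4.8]
grip_width: 0.0344
gripper_force: 9.1
```

Emit:
drive_tool([
  [[1,4,0,0,-0.2],[0,0,30,0,-0.2],[0,0,30,0,-0.2],[16,20,0,0,-1],[16,20,0,0,-1]],
])

```text
t: 3.15
tool_pos: [0.462, -0.1289, 0.1688]
tcp_rot: [[0.96, -0.281, 0.005], [-0.281, -0.96, -0.003], [0.005, 0.002, -1.0]]
contact_force: [1.1, 0.1, -0.7]
grip_width: 0.0056
gripper_force: 0.0
```

```bash
python3 - <<'E'
from h import *
P=shot('top','t1')
a2=np.radians(-16.);X2=np.array([np.cos(a2),np.sin(a2)]);Y2=np.array([-X2[1],X2[0]])
o=ctrl.get_obs();p=o['tool_pos'];print(p,o['grip_width'],np.dot(p[:2],X2),np.dot(p[:2],Y2),o['joints'])
E
```

```text
[ 0.46374521 -0.12616479  0.16822437] 9.891677106375982e-05 0.480556235064207 0.006548124804892433 [-1.82515561e+01 -3.52868465e+00  1.19241200e+02  9.58470960e-02
  6.39724598e+01  8.79767716e+01]
```

Emit:
drive_tool([
  [[0,0,-25,0,-1],[0,0,-13,0,-1],[6,-1.7,0,0,-1],[16.7,-4.8,10,0,-1],[16.7,-4.8,10,0,-1]],
])

```text
t: 3.7
tool_pos: [0.4963, -0.1384, 0.1463]
tcp_rot: [[0.96, -0.28, -0.009], [-0.28, -0.96, 0.002], [-0.009, 0.0, -1.0]]
contact_force: [-4.9, 2.0, -3.3]
grip_width: 0.0001
gripper_force: 2.8
```

Emit:
drive_tool([
  [[20.8,-6,12.5,0,-1],[20.8,-6,12.5,0,-1],[20.8,-6,12.5,0,-1],[20.8,-6,12.5,0,-1],[20.8,-6,12.5,0,-1]],
])

```text
t: 4.2
tool_pos: [0.6012, -0.1687, 0.2093]
tcp_rot: [[0.96, -0.28, -0.008], [-0.28, -0.96, 0.002], [-0.009, 0.0, -1.0]]
contact_force: [-5.9, 2.8, -2.8]
grip_width: -0.0003
gripper_force: 3.4
```

Emit:
drive_tool([
  [[16.7,-4.8,10,0,-1],[12.5,-3.6,7.5,0,-1],[4.2,-1.2,2.5,0,-1],[2.5,-0.7,1.5,0,-1],[0,0,0,0,-1]],
])

```text
t: 4.7
tool_pos: [0.6345, -0.1783, 0.2294]
tcp_rot: [[0.96, -0.28, -0.013], [-0.28, -0.96, 0.004], [-0.014, 0.0, -1.0]]
contact_force: [-11.3, 2.7, -1.6]
grip_width: -0.0001
gripper_force: 6.0
```

Emit:
drive_tool([
  [[1.7,-0.5,1,0,-1],[1.7,-0.5,1,0,-1],[0,0,0,0,-1],[0,0,0,0,-1],[0,0,0,0,-1]],
])

```text
t: 5.2
tool_pos: [0.6346, -0.1784, 0.2295]
tcp_rot: [[0.96, -0.28, -0.021], [-0.28, -0.96, 0.006], [-0.022, 0.0, -1.0]]
contact_force: [-18.1, 4.9, -3.5]
grip_width: -0.0001
gripper_force: 9.3
```

Emit:
drive_tool([
  [[-20,5.7,0,0,-1],[-18,4.5,20,0,1],[-28,8,25,0,1],[-28,8,25,0,1],[-28,8,20,0,1]],
])

```text
t: 5.7
tool_pos: [0.5206, -0.1465, 0.3266]
tcp_rot: [[0.96, -0.28, 0.003], [-0.28, -0.96, -0.001], [0.003, 0.001, -1.0]]
contact_force: [0.3, 0.0, 0.1]
grip_width: 0.0584
gripper_force: 0.0
```

Emit:
drive_tool([
  [[0,0,0,0,1],[0,0,0,0,1],[0,0,0,0,1],[0,0,0,0,1],[0,0,0,0,1]],
])

```text
t: 6.2
tool_pos: [0.5211, -0.146, 0.3228]
tcp_rot: [[0.96, -0.28, -0.002], [-0.28, -0.96, 0.001], [-0.002, -0.0, -1.0]]
contact_force: [0.4, 0.9, 0.3]
grip_width: 0.0853
gripper_force: 0.0
```

```bash
python3 - <<'E'
from h import *
P=shot('wrist','w1')
a2=np.radians(-16.);X2=np.array([np.cos(a2),np.sin(a2)]);Y2=np.array([-X2[1],X2[0]])
o=ctrl.get_obs();print(o['tool_pos'],o['grip_width'])
Q=P.reshape(-1,3);Q=Q[~np.isnan(Q[:,0])]
x,y,h=Q[:,:2]@X2-.564,Q[:,:2]@Y2-.0075,Q[:,2]
g=(x>-.08)&(x<.1)&(abs(y)<.07)&(h>.113)&(h<.127)&(h<.068+.576*(x+.125)-.012);print(g.sum(),h[g].mean())
r=cv2.minAreaRect((Q[g][:,:2]*1000).astype(np.float32));print(r,'med',np.median(h[g]),'binxy',x[g].mean(),y[g].mean())
g=(x>-.09)&(x<.11)&(abs(y)<.09)&(h>.055)&(h<.072)&(h<.068+.576*(x+.125)-.02)
print('rim',cv2.minAreaRect((Q[g][:,:2]*1000).astype(np.float32)))
E
```

```text
[ 0.5211218  -0.14593774  0.32299146] 0.08536048632449467
679 0.12055651943434613
((565.6836547851562, -158.5413818359375), (59.27652359008789, 12.101317405700684), 15.491929054260254) med 0.12079937260099677 binxy 0.024303253079036063 -0.0037599897112593054
rim ((569.61181640625, -159.1353759765625), (190.86178588867188, 143.28663635253906), 80.69640350341797)
```

View pics/w1.png

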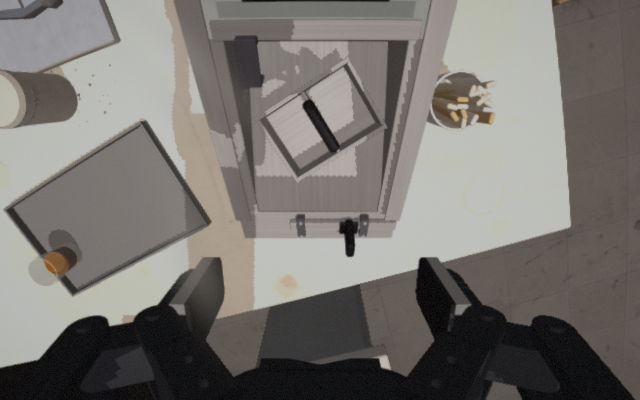

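The lid is fully open. The grip runs (305,100)–(335,150), with its centre at world (0.566,-0.1585) and yaw 15.5°. Next I'll measure the mouth edges. I'll also turn the hand half round so its camera side stays clear of the raised lid.

```bash
python3 - <<'E'
from h import *
P=np.load('w1.npz')['P']
a2=np.radians(-16.);X2=np.array([np.cos(a2),np.sin(a2)]);Y2=np.array([-X2[1],X2[0]])
Q=P.reshape(-1,3);Q=Q[~np.isnan(Q[:,0])]
x,y,h=Q[:,:2]@X2,Q[:,:2]@Y2,Q[:,2];e=h-(.068+(x-.439)*.576)
L=[];R=[];xs=np.arange(.50,.63,.01)
for c in xs:
    s=(abs(x-c)<.005)&(e>-.012)&(e<.02)
    l=y[s&(y>.03)&(y<.11)];r=y[s&(y<-.03)&(y>-.11)]
    L.append([np.percentile(l,1),np.percentile(l,99)]);R.append([np.percentile(r,99),np.percentile(r,1)])
L=np.array(L);R=np.array(R)
print(np.c_[xs,L,R,(L[:,0]+R[:,0])/2].round(4));print([np.degrees(np.polyfit(xs,v,1)[0]).round(2) for v in (L[:,0],L[:,1],R[:,0],R[:,1])])
s=(abs(y-.0)<.04)&(e>-.006)&(e<.006)&(x<.52);print('sill x',np.percentile(x[s],[1,99]))
s=(abs(y-.055)<.006)&(e>.01);print('staple',np.percentile(x[s],[1,5]), np.percentile(h[s],[1,50]))
E
```

```text
[[ 0.5     0.0775  0.1021 -0.0627 -0.0871  0.0074]
 [ 0.51    0.0777  0.1009 -0.0626 -0.0874  0.0075]
 [ 0.52    0.0775  0.1009 -0.0628 -0.0874  0.0074]
 [ 0.53    0.0775  0.1007 -0.0629 -0.0875  0.0073]
 [ 0.54    0.0777  0.1014 -0.0629 -0.0873  0.0074]
 [ 0.55    0.0775  0.1011 -0.0629 -0.0877  0.0073]
 [ 0.56    0.0775  0.1014 -0.063  -0.0876  0.0072]
 [ 0.57    0.0774  0.1013 -0.063  -0.087   0.0072]
 [ 0.58    0.0769  0.1014 -0.0631 -0.0869  0.0069]
 [ 0.59    0.0767  0.1015 -0.0632 -0.0871  0.0068]
 [ 0.6     0.0768  0.1018 -0.0634 -0.0873  0.0067]
 [ 0.61    0.0769  0.1009 -0.0627 -0.0875  0.0071]
 [ 0.62    0.0546  0.1013 -0.0627 -0.0877 -0.0041]]
[np.float64(-4.67), np.float64(0.06), np.float64(-0.14), np.float64(-0.04)]
sill x [0.10702605 0.48749272]
staple [0.10127597 0.53513203] [-0.09343151  0.37685525]
```

Emit:
drive_tool([
  [[8.9,-2.5,0,8.47,0],[8.9,-2.5,0,8.47,0],[8.9,-2.5,0,8.47,0],[8.9,-2.5,0,8.47,0],[8.9,-2.5,0,8.47,0]],
])

```text
t: 6.75
tool_pos: [0.566, -0.1585, 0.3235]
tcp_rot: [[0.895, 0.446, -0.001], [0.446, -0.895, 0.0], [-0.001, -0.001, -1.0]]
contact_force: [-0.0, 1.2, -0.1]
grip_width: 0.0425
gripper_force: 0.0
```

Emit:
drive_tool([
  [[0,0,0,8.47,0],[0,0,0,8.47,0],[0,0,0,8.47,0],[0,0,0,8.47,0],[0,0,0,8.47,0]],
])

```text
t: 7.25
tool_pos: [0.5656, -0.1584, 0.3234]
tcp_rot: [[0.361, 0.933, -0.001], [0.933, -0.361, 0.0], [-0.0, -0.001, -1.0]]
contact_force: [0.1, -0.2, 1.2]
grip_width: 0.0429
gripper_force: 0.0
```

Emit:
drive_tool([
  [[0,0,0,8.47,0],[0,0,0,8.47,0],[0,0,0,8.47,0],[0,0,0,8.47,0],[0,0,0,8.47,0]],
])

```text
t: 7.75
tool_pos: [0.5657, -0.1584, 0.3235]
tcp_rot: [[-0.361, 0.932, -0.001], [0.932, 0.361, 0.0], [0.001, -0.001, -1.0]]
contact_force: [-0.7, 0.0, -0.5]
grip_width: 0.0427
gripper_force: 0.0
```

Emit:
drive_tool([
  [[0,0,0,8.47,0],[0,0,0,8.47,0],[0,0,0,8.47,0],[0,0,0,8.47,0],[0,0,0,8.47,0]],
])

```text
t: 8.25
tool_pos: [0.5656, -0.1583, 0.3235]
tcp_rot: [[-0.895, 0.446, -0.001], [0.446, 0.895, 0.0], [0.001, -0.0, -1.0]]
contact_force: [-0.7, -0.0, 0.4]
grip_width: 0.0428
gripper_force: 0.0
```

Emit:
drive_tool([
  [[0,0,0,8.47,0],[0,0,0,8.47,0],[0,0,0,8.47,0],[0,0,0,8.47,0],[0,0,0,8.47,0]],
])

```text
t: 8.75
tool_pos: [0.5656, -0.1584, 0.3235]
tcp_rot: [[-0.962, -0.274, -0.001], [-0.274, 0.962, 0.0], [0.001, 0.001, -1.0]]
contact_force: [-0.1, 0.1, 0.1]
grip_width: 0.0427
gripper_force: 0.0
```

Emit:
drive_tool([
  [[0,0,-40,0,0],[0,0,-45,0,0],[0,0,-45,0,0],[0,0,-45,0,0],[0,0,-25,0,0]],
])

```text
t: 9.25
tool_pos: [0.5627, -0.1574, 0.1191]
tcp_rot: [[-0.963, -0.268, -0.007], [-0.268, 0.963, 0.002], [0.006, 0.004, -1.0]]
contact_force: [-0.0, 1.0, -0.3]
grip_width: 0.0432
gripper_force: 0.0
```

Emit:
drive_tool([
  [[0,0,-20,0,0],[0,0,-13,0,0],[0,0,0,0,0],[0,0,0,0,-1],[0,0,0,0,-1]],
], newtons=60)

```text
t: 9.75
tool_pos: [0.5668, -0.1588, 0.0929]
tcp_rot: [[-0.964, -0.268, 0.003], [-0.268, 0.964, -0.001], [-0.002, -0.002, -1.0]]
contact_force: [1.3, -0.0, 0.1]
grip_width: 0.0146
gripper_force: 0.0
```

Emit:
drive_tool([
  [[0,0,0,0,-1],[0,0,0,0,-1],[0,0,0,0,-1],[0,0,0,0,-1],[0,0,0,0,-1]],
])

```text
t: 10.25
tool_pos: [0.567, -0.159, 0.093]
tcp_rot: [[-0.964, -0.268, 0.003], [-0.268, 0.964, -0.001], [-0.003, -0.002, -1.0]]
contact_force: [2.8, -1.4, 5.6]
grip_width: 0.0115
gripper_force: 61.2
```

Emit:
drive_tool([
  [[0,0,4,0,-1],[0,0,0,-8,-1],[0,0,0,-8,-1],[0,0,0,-8,-1],[0,0,0,-7.6,-1]],
])

```text
t: 10.75
tool_pos: [0.5633, -0.1574, 0.0934]
tcp_rot: [[-0.959, 0.282, -0.004], [0.282, 0.959, 0.002], [0.005, 0.0, -1.0]]
contact_force: [0.2, -0.4, -3.6]
grip_width: 0.0112
gripper_force: 59.8
```

Emit:
drive_tool([
  [[-12,5,0,0,-1],[-12,5,0,0,-1],[-11.5,4.1,0,0,-1],[0,0,0,0,-1],[0,0,0,0,-1]],
])

```text
t: 11.25
tool_pos: [0.5295, -0.144, 0.0954]
tcp_rot: [[-0.961, 0.276, 0.0], [0.276, 0.961, -0.0], [-0.001, -0.0, -1.0]]
contact_force: [-0.0, 0.0, -3.7]
grip_width: 0.011
gripper_force: 59.7
```

```bash
python3 - <<'E'
from h import *
P=shot('top','t2');shot('scene','s2')
a2=np.radians(-16.1);X2=np.array([np.cos(a2),np.sin(a2)]);Y2=np.array([-X2[1],X2[0]])
o=ctrl.get_obs();p=o['tool_pos'];R=np.array(o['tcp_rot']);print(p,np.dot(p[:2],X2),np.dot(p[:2],Y2),np.degrees(np.arctan2(R[1,1],R[0,1])),o['contact_force'],o['grip_width'])
W=shot('wrist','w2')
E
```

```text
[ 0.53055112 -0.1444536   0.09578008] 0.5498015609589683 0.008341593536451058 73.9494184014015 [ 0.560741    0.06268267 -3.16319549] 0.011275064912344536
```

View pics/w2.png

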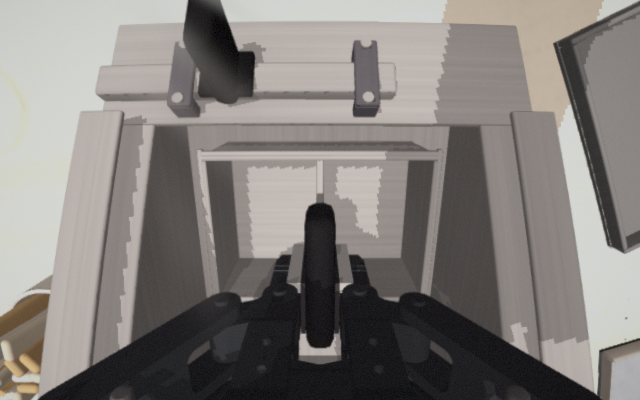

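The wrist view shows the caddy square in the mouth: rim from (198,155) to (443,155), rail edges at about 150 and 482. I'll check the centring numerically.

```bash
python3 - <<'E'
from h import *
z=np.load('w2.npz');P=z['P']
a2=np.radians(-16.1);X2=np.array([np.cos(a2),np.sin(a2)]);Y2=np.array([-X2[1],X2[0]])
Q=P.reshape(-1,3);Q=Q[~np.isnan(Q[:,0])]
x,y,h=Q[:,:2]@X2,Q[:,:2]@Y2-.0083,Q[:,2];e=h-(.068+(x-.439)*.576)
s=(abs(y)<.08)&(h>.058)&(h<.076)&(x>.49)&(x<.60)&(e<-.015)
print('rim',s.sum(),np.percentile(y[s],[.5,2,98,99.5]),np.percentile(x[s],[.5,5]))
f=s&(x<.515);
for lo in np.arange(-.06,.07,.02):
    k=f&(abs(y-lo)<.008);print(round(lo,3),np.percentile(x[k],2) if k.sum() else None)
s=(e>-.012)&(e<.02)&(x>.51)&(x<.56)
print('rails',np.percentile(y[s&(y>.03)&(y<.11)],1),np.percentile(y[s&(y<-.03)&(y>-.11)],99))
E
```

```text
rim 6780 [-0.06275639 -0.06219613  0.0640443   0.06451787] [0.50148466 0.50223579]
-0.06 0.5013426344548164
-0.04 0.5019308301889239
-0.02 0.5019423495715709
0.0 0.5015032751049295
0.02 0.5017879487144904
0.04 0.5018886361549408
0.06 0.5013739171551175
rails 0.031151427136101084 -0.03134892931619893
```

Emit:
drive_tool([
  [[0,0,12,0,-1],[0,0,20,0,-1],[0,0,25,0,-1],[0,0,25,0,-1],[0,0,25,0,-1]],
])

```text
t: 11.9
tool_pos: [0.5304, -0.1444, 0.2043]
tcp_rot: [[-0.961, 0.277, 0.001], [0.277, 0.961, -0.0], [-0.001, -0.0, -1.0]]
contact_force: [0.1, -0.6, -2.5]
grip_width: 0.0113
gripper_force: 59.7
```

Emit:
drive_tool([
  [[0,0,30,0,-1],[0,0,30,0,-1],[0,0,30,0,-1],[0,0,20,0,-1],[0,0,10,0,-1]],
])

```text
t: 12.4
tool_pos: [0.5313, -0.1447, 0.3262]
tcp_rot: [[-0.961, 0.277, 0.005], [0.277, 0.961, -0.002], [-0.005, -0.0, -1.0]]
contact_force: [0.1, -0.4, -3.0]
grip_width: 0.0111
gripper_force: 59.8
```

Emit:
drive_tool([
  [[0,20,0,4,-1],[0,30,0,5,-1],[-1,35,0,5,-1],[-1,38,0,5,-1],[-1,38,0,5,-1]],
])

```text
t: 12.9
tool_pos: [0.5265, 0.0179, 0.3218]
tcp_rot: [[-0.99, -0.141, -0.001], [-0.141, 0.99, 0.0], [0.001, 0.0, -1.0]]
contact_force: [0.5, 1.7, -3.7]
grip_width: 0.0109
gripper_force: 59.7
```

Emit:
drive_tool([
  [[-1,38,0,2.6,-1],[-1,38,0,0,-1],[0,34,0,0,-1],[0,20,0,0,-1],[0,10,0,0,-1]],
])

```text
t: 13.4
tool_pos: [0.5244, 0.1586, 0.3217]
tcp_rot: [[-0.983, -0.185, -0.001], [-0.185, 0.983, 0.0], [0.001, 0.0, -1.0]]
contact_force: [-0.2, -0.9, -3.3]
grip_width: 0.0112
gripper_force: 59.7
```

```bash
python3 - <<'E'
from h import *
P=shot('top','t3');im=np.load('t3.npz')['im']
o=ctrl.get_obs();print(o['tool_pos'])
W=np.load('w1.npz')['P'];u=W.reshape(-1,3)
s=u[(u[:,2]>.014)&(u[:,2]<.022)&(u[:,0]>.41)&(u[:,0]<.63)&(u[:,1]>.0)&(u[:,1]<.35)]
print(cv2.minAreaRect((s[:,:2]*1000).astype(np.float32)),len(s))
Q=P.reshape(-1,3);s=Q[(Q[:,2]>.19)&(Q[:,2]<.3)&(Q[:,0]>.4)&(Q[:,0]<.6)&(Q[:,1]>.05)&(Q[:,1]<.28)]
cv2.imwrite('pics/t3c.png',cv2.resize(im[140:270,220:460],None,fx=3,fy=3))
E
```

```text
[0.52455958 0.15910626 0.32172635]
((523.6865234375, 188.2922821044922), (171.56919860839844, 271.2057800292969), 11.408441543579102) 1728
```

View pics/t3c.png

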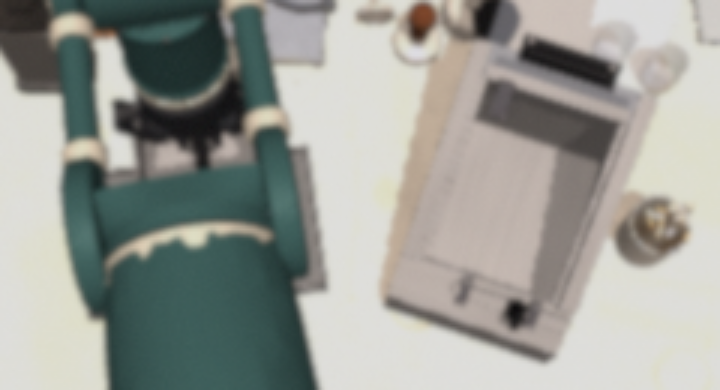

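The caddy is out of the bin, whose bolt is back and lid up. The tray spot is confirmed at (0.530,0.157), so I'll lower the caddy.

Emit:
drive_tool([
  [[4,-2,-30,1,-1],[0,0,-40,0,-1],[0,0,-40,0,-1],[0,0,-40,0,-1],[0,0,-30,0,-1]],
])

```text
t: 13.95
tool_pos: [0.5275, 0.153, 0.1393]
tcp_rot: [[-0.98, -0.199, -0.003], [-0.199, 0.98, -0.002], [0.004, -0.001, -1.0]]
contact_force: [1.1, 0.2, -4.1]
grip_width: 0.0109
gripper_force: 59.7
```

Emit:
drive_tool([
  [[0,0,-15,0,-1],[0,0,-12,0,-1],[0,0,-10,0,-1],[0,0,-8,0,-1],[0,0,-5,0,-1]],
])

```text
t: 14.45
tool_pos: [0.5297, 0.1548, 0.0927]
tcp_rot: [[-0.98, -0.2, 0.001], [-0.2, 0.98, 0.0], [-0.001, -0.0, -1.0]]
contact_force: [0.1, 0.5, -3.3]
grip_width: 0.0112
gripper_force: 59.7
```

Emit:
drive_tool([
  [[0,0,-1,0,-1],[0,0,-1,0,-1],[0,0,0,0,-1],[0,0,0,0,-1],[0,0,0,0,-1]],
])

```text
t: 14.95
tool_pos: [0.5293, 0.1549, 0.0907]
tcp_rot: [[-0.98, -0.2, 0.001], [-0.2, 0.98, 0.0], [-0.001, 0.0, -1.0]]
contact_force: [0.3, 0.7, -3.6]
grip_width: 0.0111
gripper_force: 59.7
```

Not down yet, so I'll keep lowering in small steps.

Emit:
drive_tool([
  [[0,0,-1,0,-1],[0,0,-1,0,-1],[0,0,-1,0,-1],[0,0,0,0,-1],[0,0,0,0,-1]],
])

```text
t: 15.45
tool_pos: [0.5289, 0.1547, 0.0872]
tcp_rot: [[-0.98, -0.2, -0.0], [-0.2, 0.98, -0.0], [0.0, -0.0, -1.0]]
contact_force: [-0.2, -0.0, -3.8]
grip_width: 0.0112
gripper_force: 59.9
```

Emit:
drive_tool([
  [[0,0,-1,0,-1],[0,0,0,0,-1],[0,0,0,0,-1],[0,0,0,0,-1],[0,0,0,0,-1]],
])

```text
t: 15.95
tool_pos: [0.5291, 0.1548, 0.0871]
tcp_rot: [[-0.98, -0.2, 0.0], [-0.2, 0.98, 0.0], [-0.0, 0.0, -1.0]]
contact_force: [-3.6, -0.3, 6.0]
grip_width: 0.011
gripper_force: 60.9
```

Emit:
drive_tool([
  [[0,0,0,0,-0.5],[0,0,0,0,-0.3],[0,0,0,0,0],[0,0,0,0,0],[0,0,0,0,0]],
])

```text
t: 16.45
tool_pos: [0.529, 0.1548, 0.0862]
tcp_rot: [[-0.98, -0.2, 0.0], [-0.2, 0.98, 0.0], [-0.0, 0.0, -1.0]]
contact_force: [-0.0, 0.0, 0.3]
grip_width: 0.0426
gripper_force: 0.0
```

Emit:
drive_tool([
  [[0,0,20,0,0],[0,0,30,0,0],[0,0,40,0,0],[0,0,40,0,0],[0,0,40,0,0]],
])

```text
t: 16.95
tool_pos: [0.5287, 0.1547, 0.2577]
tcp_rot: [[-0.98, -0.2, -0.0], [-0.2, 0.98, -0.0], [0.0, -0.0, -1.0]]
contact_force: [0.3, 0.8, 0.4]
grip_width: 0.0425
gripper_force: 0.0
```

Emit:
drive_tool([
  [[0,-30,20,0,0],[0,-30,10,0,0],[0,0,0,0,0],[0,0,0,0,0],[0,0,0,0,0]],
])

```text
t: 17.45
tool_pos: [0.5285, 0.0952, 0.2853]
tcp_rot: [[-0.98, -0.2, -0.002], [-0.2, 0.98, 0.0], [0.001, 0.001, -1.0]]
contact_force: [0.1, -0.2, 0.8]
grip_width: 0.043
gripper_force: 0.0
```

```bash
python3 - <<'E'
from h import *
P=shot('scene','s4');Q=P.reshape(-1,3)
print(ctrl.get_obs()['t'],ctrl.get_obs()['tool_pos'])
s=Q[(Q[:,0]>.45)&(Q[:,0]<.6)&(Q[:,1]>.08)&(Q[:,1]<.23)&(Q[:,2]>.108)&(Q[:,2]<.125)]
print(len(s),s.mean(0),cv2.minAreaRect((s[:,:2]*1000).astype(np.float32)),s[:,2].max())
E
```

```text
17.5 [0.52842407 0.09536104 0.28511636]
95 [0.52454789 0.15695613 0.113712  ] ((525.4530639648438, 154.57696533203125), (59.39265441894531, 13.52812385559082), 12.53474235534668) 0.1182026959338881
```

View pics/s4.png

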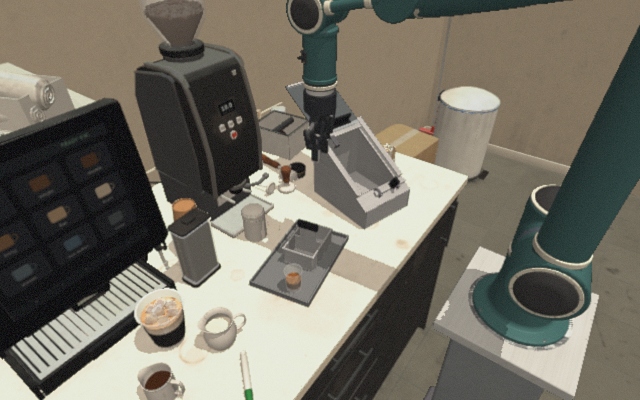

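The caddy stands flat in the tray at (307,243) beside the upright glass at (292,275). The bin is open, the arm is clear, and the grip top at 0.118 m matches a caddy resting on the tray floor.

```bash
python3 -c "
from bench import ctrl
print(ctrl.job_done())"
```

```text
the job is handed in; nothing more can be done
None
```

The caddy is out of the bin and standing flat in the wash-up tray beside the used glass, with the bolt back, the lid up and the arm clear; I handed the job in at about 17.5 s, and no verdict was returned.

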